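# Put away the kiln furniture

### The arm

A 6-joint arm with a two-finger parallel gripper is mounted at the origin on the work surface. World frame = base frame: x ahead of the robot, y to its left, z up, the work surface at z = 0. Lengths are in mm, angles in rad, forces in N, time in s.
With the tool pointing down it reaches from about 350 to 775 mm from the base axis. Payload 7.3 kg.
Tool frame: the origin (TCP) lies midway between the tips of the shut fingers; the grasp point (between the pads) lies 19 mm behind it; z points along the fingers, y is the line along which they close (so a half turn about z gives the same grasp; the last joint's range is limited). The gripper opens to 92 mm and grips with 3 to 60 N. Pads are 19 mm wide; open, the fingers measure 130 mm over their backs; the gripper's body (75 mm by 190 mm) begins 47 mm behind the grasp point.
Start: joints at [1.099, 0.342, 1.524, -0, 1.275, -0.146], TCP at [168.021, 497.407, 226.741] pointing down, gripper open.
Joint ranges: [-2.53, 2.53], [-0.77, 2.02], [0.04, 2.7], [-1, 4.14], [0.28, 2.66], [-3.11, 3.11]. Speed limits (rad/s): [2.57, 2.57, 3.14, 3.14, 3.14, 3.14].

### API

Orientations are given as [roll, pitch, yaw] about the fixed x, y, z axes, in that order (R = Rz(yaw) Ry(pitch) Rx(roll)).
In Python, from plant import monitor, optics, workorder gives the robot as it stands. The module is installed in compiled form; this text tells all that it offers.
- The arm moves only by the tool servo_tool, never from a script. Its arguments are lists of equal length, an entry for each row: "linear": the shift along the tool's x, y, z as a fraction of full scale, a list of three; "spin": the turn about the tool's z as a fraction of full scale. In form: {"linear": [[dx, dy, dz], ...], "spin": [spin, ...]}. A call has exactly 8 rows; each row shifts and turns the commanded pose from where the row before left it, along the tool's axes as they then stand; what a row does not reach is not made up. Full scale, the value 1, is 200 mm for a shift and 90 degrees for a turn. A row lasts 1/8 s, in which the tool goes at most 62.5 mm and 10.7 degrees, less where a joint would pass 70% of its speed; a pose out of reach is approached as far as the arm can. A call with a number of a shift or a turn outside -1 to 1 is refused whole. A call with a gripper value outside its range is refused whole. "hand" is the opening, from -1 (shut) to 1 (fully open), set as the call begins (left out, the last holds). The fingers move at their own pace and stop on an object; the grip force is fixed at half the most. Time passes only in rows, so rows that do not move let the fingers close, or fill a call up. It gives the time, the measured TCP pose, the force, the opening and the grip force at its end, in the units of the state.
- monitor.get_obs(): the state, without advancing time (a new reading comes with each control period).
- optics.capture(name): name is "scene" or "top" or "wrist"; returns a dict with "frame" (420x560x3 uint8, blue, green, red), "K" (3x3 intrinsics, pixels), "world_to_cam" (4x4, takes a point from world to camera coordinates). Camera axes: x right, y down, z forward; pixel columns grow to the right and rows downward; lengths in mm; the calibration is good to about 2 mm. A picture is of the moment at which its call begins. There is no depth.
- workorder.close_job(): hands the job in; it is judged then, once.
The state is a dict: "time": time; "joint_positions": joint angles; "dq": joint speeds; "tau": joint torques, N m; "tool_pos": TCP position; "tcp_rot": TCP orientation; "contact_force": force on the tool from outside, world axes, zero at the start; "moment": the same for the moment, N m; "grip_width": finger opening in mm; "finger_force": force on a finger pad.
Only numpy, scipy, OpenCV 4.12 (cv2) and the standard library are available. Lean on these libraries where they do the work, as an engineer would, in place of code of your own. Each camera call takes 0.05 s, during which the arm holds its last target. There are 200 camera calls.

### The job

Put the kiln furniture away: load the two round spacers into the upright tube, the tall one at the bottom and the short one on top of it, lay the long square post flat in the narrow bay of the wooden caddy, and lay the three-armed stilt flat, points up, in the wide bay. Leave the half-length post, the four-armed stilt and the glaze jar where they are.

Things in the scene. Friction and masses are not known exactly. Their poses are not given: they have to be found in the camera images.
- caddy: Fixed low wooden tray, 130 (its x) x 171 (its y) x 22 mm high, floor and walls 5 mm thick, origin under its centre on the table. One wall along x splits it: the narrow post bay (120 x 60 mm inside) is centred at y = -50.5 mm, the wide stilt bay (120 x 96 mm inside) at y = +32.5 mm. Bay floors at z = 5 mm, wall tops at z = 22 mm.
- tube: Fixed upright grey tube magazine, open at the top, 65 mm high, bore 52 mm with its floor at z = 5 mm; from z = 55 mm the mouth flares to 64 mm inside, 72 mm outside. Flange 90 mm across, 4 mm thick. Origin at the centre of its underside, z up.
- spacer_tall: Buff ceramic round spacer standing on end, 36 mm outside diameter, 14 mm hole, 45 mm tall, about 80 g. Origin at the centre of its underside, z along its axis, up. Both spacers in the tube stand 15 mm above its mouth.
- spacer_short: Buff ceramic round spacer like the tall one but 30 mm tall, about 55 g. 36 mm outside diameter, 14 mm hole, standing on end. Origin at the centre of its underside, z up.
- post: Buff ceramic square post lying flat, 90 mm long (its x) x 32 x 32 mm, about 180 g. Origin at its middle, 16 mm above what it lies on.
- stilt: Buff ceramic three-armed stilt lying flat: arms 10 mm wide, 14 mm tall, reaching 36 mm from the centre, one along its +x and the others at +120 and -120 degrees; hub 18 mm across; a 7 mm high point stands on each arm 31 mm out. About 40 g. Origin at the centre of its underside, z up.
- half_post: Look-alike, to be left: square post of the same section, 32 x 32 mm, but only 50 mm long (its x). Origin at its middle.
- cross_stilt: Look-alike, to be left: stilt like the other but with four arms at right angles along its x and y, each reaching 36 mm. Origin at the centre of its underside.
- jar: Bystander, to be left: closed glaze jar with white lid, 64 mm across, 62 mm high, loose. Origin at the centre of its underside.
There are look-alikes about, which are no part of the job. There is more than one size of the caddy; the one meant has the size given above.

How it is judged (in metres and radians):
At the end, for the whole second after the job is handed in: Spacers upright in the tube, tall one on its floor, short one on it; long post flat on the narrow bay's floor, along it, within 22 mm of its middle; three-armed stilt flat, points up, on the wide bay's floor; all at rest; half post, four-armed stilt and jar within 20 mm of their starts (horizontal distance between each of spacer_tall, spacer_short and tube below 0.014 m and z of spacer_tall in the frame of tube between 0.001 and 0.01 m and angle between each of spacer_tall, spacer_short, stilt's own z axis and vertical below 0.15 rad and z of spacer_short in the frame of tube between 0.044 and 0.056 m and x of post in the frame of caddy between -0.022 and 0.022 m and y of post in the frame of caddy between -0.068 and -0.033 m and z of post in the frame of caddy between 0.017 and 0.025 m and angle between the x axis of post and the x axis of caddy, either way round below 0.4 rad and x of stilt in the frame of caddy between -0.045 and 0.045 m and y of stilt in the frame of caddy between -0.003 and 0.068 m and z of stilt in the frame of caddy between 0.002 and 0.01 m and linear speed of each of spacer_tall, spacer_short, post, stilt below 0.02 m/s and distance of each of half_post, cross_stilt, jar from where it was at the start of the episode below 0.02 m); the robot touches nothing.
It fails at once if the half-length post is moved more than 20 mm (distance of half_post from where it was at the start of the episode above 0.02 m).
It fails at once if the four-armed stilt is moved more than 20 mm (distance of cross_stilt from where it was at the start of the episode above 0.02 m).
It fails at once if the jar is moved more than 20 mm (distance of jar from where it was at the start of the episode above 0.02 m).
It also fails if it takes over 112 s, if anything falls off the work surface, if the arm or the gripper's body presses on something with over 40 N, if the wrist force passes 120 N, or if a joint passes its speed limit or range.

## Working session

There is one attempt and no reset: what is moved stays moved. The work goes in short steps, Python scripts to look and compute and a tool call to move; the robot and the scene stay as the last step left them, time stands still between calls to the robot, and variables do not carry over. Pictures are saved under pics/ and viewed, at most 14 in all, crops included, and the job is handed in when it is done.

Besides the shell and the picture viewer there is one more tool, called after "Call:" as a command line: name --pt "numbers of a row" for each row, then --argument value for the rest. servo_tool: Moves the arm, as the interface text tells. Shift numbers are shares of 200 mm and turn numbers shares of 90 degrees, none past 1 either way. Its arguments: {"type":"object","properties":{"linear":{"type":"array","items":{"type":"array","items":{"type":"number","minimum":-1,"maximum":1}}},"spin":{"type":"array","items":{"type":"number","minimum":-1,"maximum":1}},"hand":{"type":"number"}},"required":["linear","spin"]}

```bash
mkdir -p pics; cat > h.py <<'E'
import numpy as np, cv2
from plant import monitor, optics, workorder
def snap(n,f):
    c=optics.capture(n); cv2.imwrite('pics/'+f,c['frame']); np.savez('pics/'+f[:-4],K=c['K'],T=c['world_to_cam'],F=c['frame']); return c
def load(f): 
    return np.load('pics/'+f+'.npz')
def px2w(c,u,v,z):
    K,T=(c['K'],c['T']); R=T[:3,:3]; t=T[:3,3]; o=-R.T@t
    d=R.T@np.linalg.solve(K,[u,v,1]); return (o+d*(z-o[2])/d[2])
def w2px(c,p):
    q=c['K']@(c['T'][:3,:3]@np.array(p,float)+c['T'][:3,3]); return q[:2]/q[2]
E
python3 - <<'E'
from h import *
for n in ['top','scene']:
    snap(n,n+'0.png'); c=load(n+'0'); print(c['K'],c['T'])
o=monitor.get_obs();print(o)
E
```

```text
[[389.51463916   0.         274.26536414]
 [  0.         389.51463916 211.60356672]
 [  0.           0.           1.        ]] [[ 2.39305771e-02 -9.99635033e-01 -1.25350825e-02 -7.05157717e+00]
 [-9.86961730e-01 -2.16271679e-02 -1.59495483e-01  4.39193080e+02]
 [ 1.59166174e-01  1.61884657e-02 -9.87119072e-01  1.01655453e+03]
 [ 0.00000000e+00  0.00000000e+00  0.00000000e+00  1.00000000e+00]]
[[389.64555881   0.         281.404879  ]
 [  0.         389.64555881 207.81642142]
 [  0.           0.           1.        ]] [[-8.10139680e-03  9.99743624e-01 -2.11436409e-02 -1.43363420e+01]
 [ 6.61980789e-01 -1.04857671e-02 -7.49447452e-01 -2.72904994e+02]
 [-7.49477019e-01 -2.00682553e-02 -6.61726124e-01  1.32474093e+03]
 [ 0.00000000e+00  0.00000000e+00  0.00000000e+00  1.00000000e+00]]
{'time': 0.1, 'joint_positions': array([ 1.09896176e+00,  3.42641483e-01,  1.52490449e+00, -3.91198452e-06,
        1.27539957e+00, -1.45994593e-01]), 'dq': array([-0.00042315, -0.00197401, -0.00112184,  0.00132002,  0.0009383 ,
        0.00140817]), 'tau': array([ 2.34999818e-03, -4.32007349e+01, -2.44693458e+01,  7.21004116e-02,
        5.25158504e-02, -7.90474382e-05]), 'tool_pos': array([167.86896874, 497.06317592, 226.1263963 ]), 'tcp_rot': array([-3.14025361e+00, -1.93112507e-04,  2.81575369e+00]), 'contact_force': array([-0.56257991, -0.36557948,  0.46693353]), 'moment': array([-0.01518859,  0.00808029,  0.05070348]), 'finger_force': 0.0, 'grip_width': 91.69239065281852}
```

View pics/top0.png

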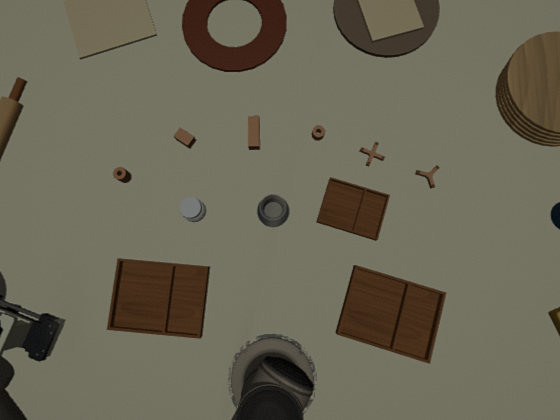

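View pics/scene0.png

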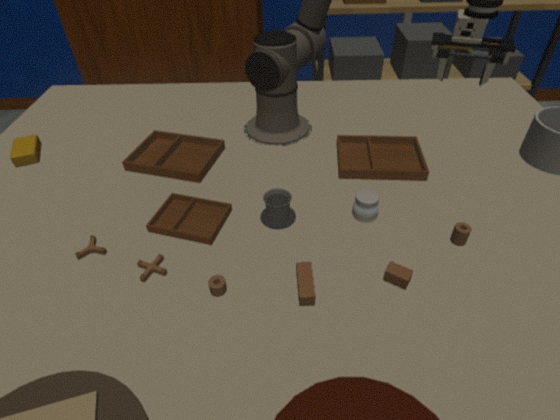

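The top view shows these candidates:
- **Posts:** long post (253,132) and half post (185,137).
- **Spacers:** (121,174), apparently the tall one, and (318,132), the short one.
- **Stilts:** four-armed (372,153) and three-armed (428,176).
- **Caddies:** (353,208) small, (159,298) and (391,313) larger.
- **Tube and jar:** tube (273,210), jar (193,209).

Next I'll measure them and check a close crop.

```bash
python3 - <<'E'
from h import *
c=load('top0'); F=c['F']
cv2.imwrite('pics/crop1.png',cv2.convertScaleAbs(cv2.resize(F[105:250,100:460],None,fx=2.2,fy=2.2,interpolation=cv2.INTER_CUBIC),alpha=1.5))
for n,P in {'small':[(331,179),(389,195),(377,239),(318,221)],'left':[(118,260),(210,263),(202,337),(108,330)],'right':[(355,267),(445,293),(430,360),(337,333)]}.items():
    W=np.array([px2w(c,*p,22)[:2] for p in P]); print(n,W.mean(0).round(1),[np.linalg.norm(W[i]-W[(i+1)%4]).round() for i in range(4)])
hsv=cv2.cvtColor(F,cv2.COLOR_BGR2HSV)
for n,(u,v) in dict(post=(253,132),half=(185,137),tall=(121,174),short=(318,132),cross=(372,153),stilt=(428,176),bg=(300,90),cad=(353,208)).items(): print(n,hsv[v,u], px2w(c,u,v,20).round())
E
```

```text
small [ 455.3 -213.4] [np.float64(164.0), np.float64(127.0), np.float64(165.0), np.float64(123.0)]
left [205.5 302. ] [np.float64(249.0), np.float64(192.0), np.float64(248.0), np.float64(183.0)]
right [ 180.3 -309.8] [np.float64(244.0), np.float64(176.0), np.float64(245.0), np.float64(178.0)]
post [ 15 122 107] [669.  69.  20.]
half [ 14 118 106] [650. 261.  20.]
tall [ 14 128  74] [539. 434.  20.]
short [23 52 64] [ 672. -115.   20.]
cross [ 13 121 103] [ 614. -266.   20.]
stilt [ 14 123 104] [ 551. -420.   20.]
bg [ 28  39 117] [798. -62.  20.]
cad [ 13 156  75] [ 456. -212.   20.]
```

View pics/crop1.png

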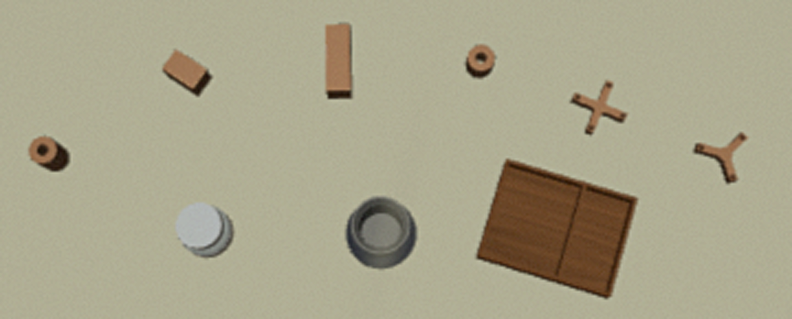

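```bash
cat > fit.py <<'E'
from h import *
from scipy.optimize import minimize
S=4
def box(cx,cy,a,b,z0,z1,rot=0):
    p=np.array([[x,y,z] for x in(-a/2,a/2) for y in(-b/2,b/2) for z in(z0,z1)],float)+[cx,cy,0]
    k,s=np.cos(rot),np.sin(rot); return p@np.array([[k,s,0],[-s,k,0],[0,0,1]])
def cyl(r,z0,z1,r2=None):
    t=np.linspace(0,2*np.pi,33)[:-1]; r2=r2 or r
    return np.array([[q*np.cos(a),q*np.sin(a),z] for q,z in((r,z0),(r2,z1)) for a in t])
arm=lambda r:[box(18,0,36,10,0,14,r),box(31,0,4,4,14,21,r)]
def rot3(n): return sum([arm(2*np.pi*i/n) for i in range(n)],[])
M=dict(post=[box(0,0,90,32,0,32)],half=[box(0,0,50,32,0,32)],tall=[cyl(18,0,45)],short=[cyl(18,0,30)],
 stilt=[cyl(9,0,14)]+rot3(3),cross=[cyl(9,0,14)]+rot3(4),tube=[cyl(45,0,4),cyl(30,4,55),cyl(30,55,65,36)],jar=[cyl(32,0,62)],caddy=[box(0,0,130,171,0,22)])
def sil(c,parts,x,y,a,h,w,u0,v0,z=0):
    m=np.zeros((h*S,w*S),np.uint8); k,s=np.cos(a),np.sin(a)
    for p in parts:
        q=p@np.array([[k,s,0],[-s,k,0],[0,0,1]])+[x,y,z]
        q=(c['K']@(c['T'][:3,:3]@q.T+c['T'][:3,3:])).T; q=((q[:,:2]/q[:,2:]-[u0,v0]+.5)*S*16)
        cv2.fillConvexPoly(m,cv2.convexHull(q.round().astype(np.int32)),1,shift=4)
    return m
def fit(c,name,x,y,a,mask,z=0,R=60,free=True):
    u,v=w2px(c,[x,y,z]).astype(int); u0,v0=max(u-R,0),max(v-R,0)
    sub=mask[v0:v+R,u0:u+R].astype(np.uint8); h,w=sub.shape
    n,l,st,ce=cv2.connectedComponentsWithStats(sub,connectivity=8)
    i=1+np.argmin([np.min(np.hypot(*(np.argwhere(l==j)-[v-v0,u-u0]).T))-0.001*st[j,4] if st[j,4]>15 else 999 for j in range(1,n)])
    big=cv2.resize((l==i).astype(np.float32),None,fx=S,fy=S,interpolation=cv2.INTER_LINEAR)
    f=lambda p:np.abs(sil(c,M[name],p[0],p[1],p[2]/50 if free else a,h,w,u0,v0,z)-big).sum()/big.sum()
    best=None
    for da in ([0,.3,-.3] if free else [0]):
        r=minimize(f,[x,y,(a+da)*50],method='Nelder-Mead',options=dict(initial_simplex=np.array([[x,y,(a+da)*50],[x+9,y,(a+da)*50],[x,y+9,(a+da)*50],[x,y,(a+da)*50+9]]),xatol=.1,fatol=1e-5))
        if best is None or r.fun<best.fun: best=r
    return best.x[0].round(1),best.x[1].round(1),(best.x[2]/50).round(3),round(best.fun,3)
def masks(F):
    hsv=cv2.cvtColor(F,cv2.COLOR_BGR2HSV).astype(int); H,Sa,V=hsv[...,0],hsv[...,1],hsv[...,2]
    buff=(Sa>85)&(H<25)
    return dict(buff=buff)
def bgdiff(F):
    L=F.astype(int); return (L[...,1]-L[...,0]<8)  # tube/jar are neutral or bluish
E
python3 - <<'E'
from fit import *
init=dict(post=(669,69,0),half=(650,261,-.9),tall=(530,425,0),short=(665,-115,0),stilt=(551,-420,.8),cross=(614,-266,.3),caddy=(455,-213,-.27),tube=(450,0,0),jar=(440,220,0))
for n in ['top','scene']:
    c=load(n+'0'); c={k:c[k] for k in c.files}; b=masks(c['F'])['buff']; g=bgdiff(c['F'])
    for k,v in init.items():
        try: print(n,k,fit(c,k,*v,g if k in('tube','jar') else b,free=k in('post','half','stilt','cross','caddy'),R=100 if k in('caddy','tube','jar') else 45))
        except Exception as e: print(n,k,e)
E
```

```text
top post (np.float64(669.7), np.float64(68.9), np.float64(0.063), np.float64(0.142))
top half (np.float64(650.7), np.float64(264.1), np.float64(-2.202), np.float64(0.178))
top tall (np.float64(536.9), np.float64(431.5), np.float64(-0.124), np.float64(0.22))
top short (np.float64(673.9), np.float64(-114.5), np.float64(-0.037), np.float64(0.273))
top stilt (np.float64(557.6), np.float64(-426.2), np.float64(1.284), np.float64(0.264))
top cross (np.float64(617.1), np.float64(-268.3), np.float64(-0.394), np.float64(0.292))
top caddy (np.float64(458.0), np.float64(-211.4), np.float64(-0.278), np.float64(0.035))
top tube (np.float64(446.7), np.float64(8.6), np.float64(-0.008), np.float64(0.22))
top jar (np.float64(441.1), np.float64(224.2), np.float64(-0.02), np.float64(0.227))
scene post (np.float64(667.2), np.float64(69.0), np.float64(0.028), np.float64(0.101))
scene half (np.float64(647.7), np.float64(264.7), np.float64(-2.084), np.float64(0.099))
scene tall (np.float64(533.6), np.float64(432.7), np.float64(-0.089), np.float64(0.229))
scene short (np.float64(669.7), np.float64(-115.1), np.float64(-0.014), np.float64(0.219))
scene stilt (np.float64(555.5), np.float64(-427.0), np.float64(1.294), np.float64(0.245))
scene cross (np.float64(614.9), np.float64(-268.7), np.float64(-0.394), np.float64(0.25))
scene caddy (np.float64(455.2), np.float64(-212.5), np.float64(-0.282), np.float64(0.035))
scene tube (np.float64(445.0), np.float64(8.2), np.float64(-0.003), np.float64(0.33))
scene jar (np.float64(424.8), np.float64(230.7), np.float64(0.248), np.float64(2.19))
```

Call:
servo_tool --pt "-0.23 0.035 0.066" --pt "-0.23 0.035 0.066" --pt "-0.23 0.035 0.066" --pt "-0.23 0.035 0.066" --pt "-0.23 0.035 0.066" --pt "-0.23 0.035 0.066" --pt "-0.23 0.035 0.066" --pt "-0.23 0.035 0.066" --spin '[0, 0, 0, 0, 0, 0, 0, 0]' --hand 1

```text
time: 1.1
tool_pos: [535.8, 432.1, 120.1]
tcp_rot: [-3.141, -0.001, 2.816]
contact_force: [-0.3, 0.8, -0.1]
grip_width: 91.4
finger_force: 0.0
```

```bash
cat > go.py <<'E'
from h import *
import sys
# usage: go.py x y z [yaw]  -> total shift in scale units along present tool axes (spin first if yaw given)
def go(x,y,z,yaw=None):
    o=monitor.get_obs(); p=o['tool_pos']; a=o['tcp_rot'][2]; s=0
    if yaw is not None:
        s=(a-yaw+np.pi/2)%np.pi-np.pi/2; a=a-s
    D=np.array([x,y,z])-p; k,q=np.cos(a),np.sin(a)
    print('pos',p.round(1),'rot',o['tcp_rot'].round(3),'t',o['time'],'grip',round(o['grip_width'],1))
    print('shift',(np.array([k*D[0]+q*D[1],q*D[0]-k*D[1],-D[2]])/200).round(3),'spin',round(s/(np.pi/2),3),'q6',o['joint_positions'][5].round(2))
go(*map(float,sys.argv[1:]))
E
python3 go.py 535 432 31; python3 -c "
from h import *
snap('wrist','w1.png')"
```

```text
pos [535.8 432.1 120.1] rot [-3.141e+00 -1.000e-03  2.816e+00] t 1.1 grip 91.4
shift [ 0.004 -0.002  0.445] spin 0.0 q6 -0.68
```

View pics/w1.png

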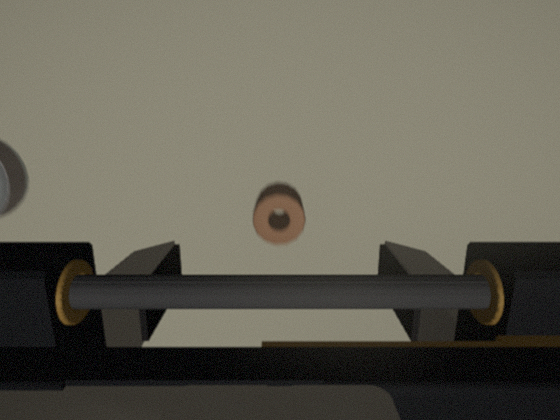

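The wrist view shows a spacer with its top ring centred at (279,219), between the fingers. I'll work out its position from that ring.

```bash
python3 -c "
from h import *
c=load('w1');print(px2w(c,279,219,45))
for d in (-18,18): print(w2px(c,[535,432+d,45]))"
```

```text
[535.65316383 431.02514856  45.        ]
[254.41164277 226.00719513]
[306.0574677  209.18314698]
```

Call:
servo_tool --pt "0 0 0.1" --pt "0 0 0.1" --pt "0 0 0.1" --pt "0 0 0.07" --pt "0 0 0.05" --pt "0 0 0.025" --pt "0 0 0" --pt "0 0 0" --spin '[0, 0, 0, 0, 0, 0, 0, 0]'

```text
time: 2.15
tool_pos: [534.9, 432.9, 32.9]
tcp_rot: [3.141, 0.001, 2.816]
contact_force: [0.1, 0.2, 0.2]
grip_width: 91.8
finger_force: 0.0
```

Call:
servo_tool --pt "0 0 0.005" --pt "0 0 0" --pt "0 0 0" --pt "0 0 0" --pt "0 0 0" --pt "0 0 0" --pt "0 0 0" --pt "0 0 0" --spin '[0, 0, 0, 0, 0, 0, 0, 0]' --hand -1

```text
time: 3.15
tool_pos: [534.6, 432.7, 31.1]
tcp_rot: [3.142, 0.0, 2.816]
contact_force: [0.1, -0.6, -0.1]
grip_width: 34.4
finger_force: 30.0
```

Call:
servo_tool --pt "0 0 -0.05" --pt "0 0 -0.1" --pt "0 0 -0.15" --pt "0 0 -0.15" --pt "0 0 -0.15" --pt "0 0 0" --pt "0 0 0" --pt "0 0 0" --spin '[0, 0, 0, 0, 0, 0, 0, 0]'

```text
time: 4.15
tool_pos: [534.0, 432.3, 149.6]
tcp_rot: [-3.14, -0.002, 2.816]
contact_force: [-0.5, 0.4, -1.0]
grip_width: 34.4
finger_force: 30.0
```

```bash
python3 go.py 446 8.4 140
```

```text
pos [534.  432.3 149.6] rot [-3.140e+00 -2.000e-03  2.816e+00] t 4.15 grip 34.4
shift [-0.262 -2.149  0.048] spin 0.0 q6 -0.68
```

Call:
servo_tool --pt "-0.033 -0.269 0.006" --pt "-0.033 -0.269 0.006" --pt "-0.033 -0.269 0.006" --pt "-0.033 -0.269 0.006" --pt "-0.033 -0.269 0.006" --pt "-0.033 -0.269 0.006" --pt "-0.033 -0.269 0.006" --pt "-0.033 -0.269 0.006" --spin '[0, 0, 0, 0, 0, 0, 0, 0]'

```text
time: 5.15
tool_pos: [446.0, 6.5, 140.9]
tcp_rot: [-3.141, -0.001, 2.816]
contact_force: [-0.1, -0.7, -1.4]
grip_width: 34.4
finger_force: 30.0
```

```bash
python3 go.py 446 8.4 71; python3 -c "
from h import *
c1=snap('wrist','w2.png')['frame'];c2=snap('scene','s2.png')['frame']
cv2.imwrite('pics/m2.png',np.hstack([cv2.resize(c1,(400,300)),cv2.resize(c2[130:265,200:380],(400,300))]))"
```

```text
pos [446.    6.5 140.9] rot [-3.141e+00 -1.000e-03  2.816e+00] t 5.15 grip 34.4
shift [0.003 0.009 0.35 ] spin 0.0 q6 -1.4
```

View pics/m2.png

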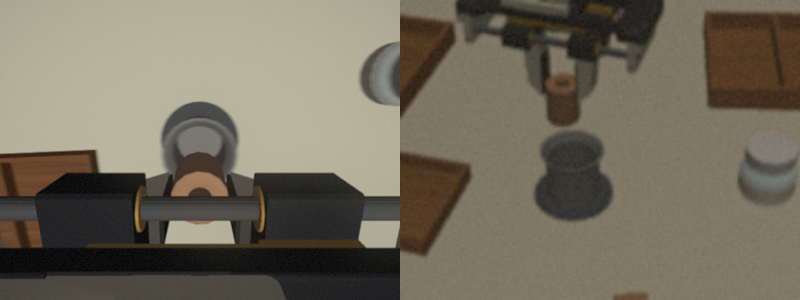

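```bash
python3 -c "
from h import *
def ov(f,box,s,x=446,y=8.4):
    c=load(f); u,v,w,h=box; I=cv2.convertScaleAbs(cv2.resize(c['F'][v:v+h,u:u+w],None,fx=s,fy=s,interpolation=cv2.INTER_CUBIC),alpha=1.6)
    for r,z,col in((45,4,(0,255,0)),(36,65,(0,0,255)),(26,5,(255,0,0))):
        P=np.array([(w2px(c,[x+r*np.cos(a),y+r*np.sin(a),z])-[u,v]+.5)*s for a in np.linspace(0,6.3,60)])
        cv2.polylines(I,[P.round().astype(int)],True,col,1)
    return I
cv2.imwrite('pics/ov.png',np.hstack([ov('top0',(248,185,50,50),7),ov('scene0',(253,180,50,50),7)]))"
```

```text
(no output)
```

View pics/ov.png

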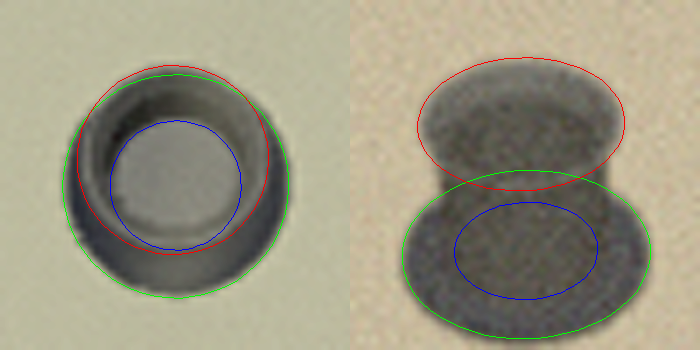

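The projected flange and mouth circles match both views, so the tube is at (446, 8.4). I'll lower the spacer into the mouth and release it.

Call:
servo_tool --pt "0.003 0.009 0.1" --pt "0 0 0.1" --pt "0 0 0.07" --pt "0 0 0.05" --pt "0 0 0.03" --pt "0 0 0.01" --pt "0 0 0" --pt "0 0 0" --spin '[0, 0, 0, 0, 0, 0, 0, 0]'

```text
time: 6.25
tool_pos: [447.1, 9.9, 69.9]
tcp_rot: [3.141, 0.001, 2.816]
contact_force: [0.7, -0.3, -0.6]
grip_width: 34.1
finger_force: 30.0
```

Call:
servo_tool --pt "0 0 0" --pt "0 0 0" --pt "0 0 0" --pt "0 0 0" --pt "0 0 0" --pt "0 0 -0.1" --pt "0 0 -0.2" --pt "0 0 -0.2" --spin '[0, 0, 0, 0, 0, 0, 0, 0]' --hand 1

```text
time: 7.25
tool_pos: [446.6, 10.0, 170.5]
tcp_rot: [-3.142, -0.001, 2.816]
contact_force: [0.5, -0.3, -0.5]
grip_width: 91.7
finger_force: 0.0
```

```bash
python3 go.py 672 -115 110; python3 -c "
from h import *
c1=snap('wrist','w3.png')['frame'];c2=snap('scene','s3.png')['frame']
cv2.imwrite('pics/m3.png',np.hstack([cv2.resize(c1,(400,300)),cv2.resize(c2[160:240,225:331],(400,300))]))"
```

```text
pos [446.6  10.  170.5] rot [-3.142e+00 -1.000e-03  2.816e+00] t 7.25 grip 91.7
shift [-1.268 -0.231  0.302] spin 0.0 q6 -1.39
```

View pics/m3.png

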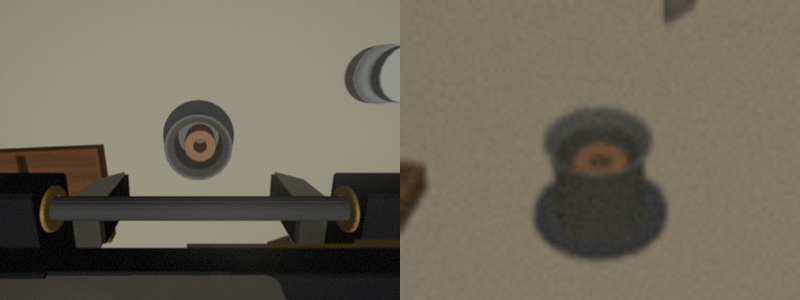

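The tall spacer is upright in the tube, seen at about (200,145) in the left panel. Next is the short one.

Call:
servo_tool --pt "-0.2 -0.036 0" --pt "-0.2 -0.036 0" --pt "-0.2 -0.036 0" --pt "-0.2 -0.036 0.05" --pt "-0.2 -0.036 0.1" --pt "-0.18 -0.034 0.1" --pt "-0.088 -0.017 0.052" --pt "0 0 0" --spin '[0, 0, 0, 0, 0, 0, 0, 0]'

```text
time: 8.35
tool_pos: [671.8, -115.4, 106.3]
tcp_rot: [-3.141, -0.004, 2.815]
contact_force: [-0.3, 0.2, 0.2]
grip_width: 92.0
finger_force: 0.0
```

```bash
python3 go.py 672 -115 18; python3 - <<'E'
from fit import *
snap('wrist','w4.png'); c=load('w4'); b=masks(c['F'])['buff']
u,v=w2px(c,[672,-115,30]); print(u,v)
m=b[int(v)-70:int(v)+70,int(u)-70:int(u)+70].astype(np.uint8)
# hole: non-buff region inside buff outer contour nearest centre
cs,hh=cv2.findContours(m,cv2.RETR_CCOMP,cv2.CHAIN_APPROX_NONE)
for q,h in zip(cs,hh[0]):
    A=cv2.contourArea(q)
    if A>60:
        (x,y),r=cv2.minEnclosingCircle(q); x+=int(u)-70;y+=int(v)-70; print(h[3],A,x,y,r,px2w(c,x,y,30))
E
```

```text
pos [ 671.8 -115.4  106.3] rot [-3.141 -0.004  2.815] t 8.35 grip 92.0
shift [-0.     0.002  0.441] spin 0.0 q6 -1.53
281.254864131383 218.67490442613556
-1 1988.0 281.2817611694336 213.11883544921875 28.12810516357422 [ 668.38401283 -113.75897258   30.        ]
5 199.5 282.0 213.5 10.594910621643066 [ 668.78451834 -113.3926805    30.        ]
```

Call:
servo_tool --pt "0.01 0.003 0.1" --pt "0 0 0.12" --pt "0 0 0.1" --pt "0 0 0.07" --pt "0 0 0.04" --pt "0 0 0.011" --pt "0 0 0" --pt "0 0 0" --spin '[0, 0, 0, 0, 0, 0, 0, 0]'

```text
time: 9.4
tool_pos: [671.0, -113.9, 21.6]
tcp_rot: [3.141, 0.001, 2.816]
contact_force: [-0.4, -0.0, -0.2]
grip_width: 91.8
finger_force: 0.0
```

Call:
servo_tool --pt "0 0 0" --pt "0 0 0" --pt "0 0 0" --pt "0 0 0" --pt "0 0 0" --pt "0 0 0" --pt "0 0 0" --pt "0 0 0" --spin '[0, 0, 0, 0, 0, 0, 0, 0]' --hand -1

```text
time: 10.4
tool_pos: [670.7, -113.8, 20.9]
tcp_rot: [3.142, 0.0, 2.816]
contact_force: [-0.3, -0.5, 0.1]
grip_width: 35.0
finger_force: 30.0
```

Call:
servo_tool --pt "0 0 -0.05" --pt "0 0 -0.1" --pt "0 0 -0.15" --pt "0 0 -0.15" --pt "0 0 -0.15" --pt "0 0 0" --pt "0 0 0" --pt "0 0 0" --spin '[0, 0, 0, 0, 0, 0, 0, 0]'

```text
time: 11.4
tool_pos: [669.9, -113.6, 139.5]
tcp_rot: [-3.142, -0.002, 2.816]
contact_force: [-0.6, 0.4, -0.8]
grip_width: 34.6
finger_force: 30.0
```

```bash
python3 go.py 446 8.4 130
```

```text
pos [ 669.9 -113.6  139.5] rot [-3.142e+00 -2.000e-03  2.816e+00] t 11.4 grip 34.6
shift [1.256 0.22  0.048] spin 0.0 q6 -1.53
```

Call:
servo_tool --pt "0.157 0.028 0" --pt "0.157 0.028 0" --pt "0.157 0.028 0" --pt "0.157 0.028 0" --pt "0.157 0.027 0" --pt "0.157 0.027 0" --pt "0.157 0.027 0" --pt "0.157 0.027 0" --spin '[0, 0, 0, 0, 0, 0, 0, 0]'

```text
time: 12.4
tool_pos: [445.3, 8.8, 140.2]
tcp_rot: [-3.141, -0.002, 2.816]
contact_force: [-0.1, 0.4, -0.4]
grip_width: 34.9
finger_force: 30.0
```

```bash
python3 go.py 446 8.4 72
```

```text
pos [445.3   8.8 140.2] rot [-3.141e+00 -2.000e-03  2.816e+00] t 12.4 grip 34.9
shift [-0.004 -0.001  0.341] spin 0.0 q6 -1.4
```

Call:
servo_tool --pt "-0.004 0 0.1" --pt "0 0 0.1" --pt "0 0 0.06" --pt "0 0 0.04" --pt "0 0 0.025" --pt "0 0 0.01" --pt "0 0 0" --pt "0 0 0" --spin '[0, 0, 0, 0, 0, 0, 0, 0]'

```text
time: 13.4
tool_pos: [447.7, 8.0, 74.2]
tcp_rot: [3.141, 0.001, 2.816]
contact_force: [0.3, -0.7, 0.0]
grip_width: 34.5
finger_force: 30.0
```

```bash
python3 go.py 446 8.4 71; python3 -c "
from h import *
print(monitor.get_obs()['contact_force'])
c2=snap('scene','s4.png')['frame']
cv2.imwrite('pics/m4.png',cv2.resize(c2[130:250,200:360],(560,420),interpolation=cv2.INTER_CUBIC))"
```

```text
pos [447.7   8.   74.2] rot [3.141e+00 1.000e-03 2.816e+00] t 13.4 grip 34.5
shift [ 0.009 -0.001  0.016] spin 0.0 q6 -1.4
[ 0.31461301 -0.70237734  0.04574153]
```

View pics/m4.png

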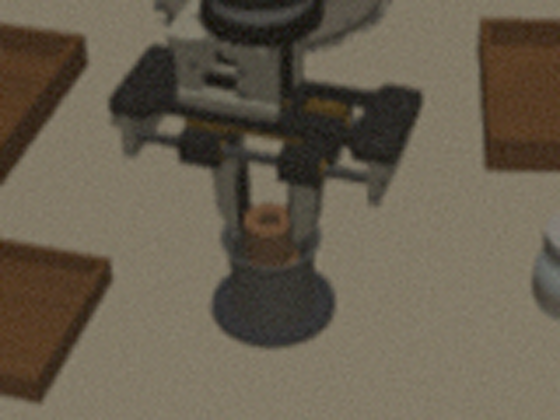

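The short spacer is upright in the mouth at (270,235). I'll lower it 2 mm more and release.

Call:
servo_tool --pt "0 0 0.006" --pt "0 0 0.006" --pt "0 0 0" --pt "0 0 0" --pt "0 0 0" --pt "0 0 0" --pt "0 0 0" --pt "0 0 0" --spin '[0, 0, 0, 0, 0, 0, 0, 0]'

```text
time: 14.45
tool_pos: [447.5, 8.0, 71.5]
tcp_rot: [3.142, 0.0, 2.816]
contact_force: [-0.1, -0.1, -0.4]
grip_width: 34.9
finger_force: 30.0
```

Call:
servo_tool --pt "0 0 0" --pt "0 0 0" --pt "0 0 0" --pt "0 0 0" --pt "0 0 -0.05" --pt "0 0 -0.1" --pt "0 0 -0.2" --pt "0 0 -0.2" --spin '[0, 0, 0, 0, 0, 0, 0, 0]' --hand 1

```text
time: 15.45
tool_pos: [447.3, 8.1, 183.2]
tcp_rot: [3.141, 0.0, 2.816]
contact_force: [1.3, 0.3, -0.1]
grip_width: 91.9
finger_force: 0.0
```

```bash
python3 go.py 668.5 69 110 0.04; python3 -c "
from h import *
c1=snap('wrist','w5.png')['frame'];c2=snap('scene','s5.png')['frame']
cv2.imwrite('pics/m5.png',np.hstack([cv2.resize(c1,(400,300)),cv2.resize(c2[160:240,225:331],(400,300))]))"
```

```text
pos [447.3   8.1 183.2] rot [3.141 0.    2.816] t 15.45 grip 91.9
shift [-1.117  0.26   0.366] spin -0.233 q6 -1.4
```

View pics/m5.png

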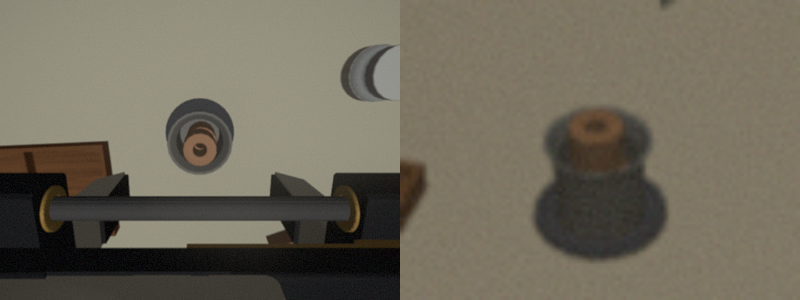

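Both spacers are stacked upright in the tube, ring at about (596,128) in the right panel. Now the long post.

Call:
servo_tool --pt "0 0 0" --pt "0 0 0" --pt "0 0 0" --pt "-0.223 0.052 0.07" --pt "-0.223 0.052 0.07" --pt "-0.223 0.052 0.07" --pt "-0.223 0.052 0.08" --pt "-0.223 0.052 0.076" --spin '[-0.11, -0.11, -0.013, 0, 0, 0, 0, 0]'

```text
time: 16.55
tool_pos: [669.4, 69.4, 107.3]
tcp_rot: [3.142, -0.001, -3.105]
contact_force: [-0.4, 0.2, 1.0]
grip_width: 91.7
finger_force: 0.0
```

```bash
python3 go.py 668.5 69 18 0.04; python3 - <<'E'
from fit import *
snap('wrist','w6.png'); c=load('w6'); c={k:c[k] for k in c.files}; b=masks(c['F'])['buff']
b[230:]=False
print(b.sum(), fit(c,'post',668.5,69,.04,b,R=200))
v,u=np.where(b); print(u.min(),u.max(),v.min(),v.max())
E
```

```text
pos [669.4  69.4 107.3] rot [ 3.142e+00 -1.000e-03 -3.105e+00] t 16.55 grip 91.7
shift [ 0.004 -0.002  0.446] spin -0.002 q6 -1.62
5655 (np.float64(670.7), np.float64(68.5), np.float64(0.052), np.float64(0.719))
254 559 149 229
```

Call:
servo_tool --pt "0.004 -0.002 0.12" --pt "0 0 0.12" --pt "0 0 0.1" --pt "0 0 0.06" --pt "0 0 0.03" --pt "0 0 0.01" --pt "0 0 0" --pt "0 0 0" --spin '[0, 0, 0, 0, 0, 0, 0, 0]'

```text
time: 17.6
tool_pos: [667.8, 68.5, 21.0]
tcp_rot: [3.142, 0.001, -3.102]
contact_force: [0.1, 0.3, 0.4]
grip_width: 91.6
finger_force: 0.0
```

Call:
servo_tool --pt "0 0 0" --pt "0 0 0" --pt "0 0 0" --pt "0 0 0" --pt "0 0 0" --pt "0 0 0" --pt "0 0 0" --pt "0 0 0" --spin '[0, 0, 0, 0, 0, 0, 0, 0]' --hand -1

```text
time: 18.6
tool_pos: [667.4, 68.5, 20.3]
tcp_rot: [3.141, 0.0, -3.101]
contact_force: [0.2, 0.4, 0.4]
grip_width: 31.8
finger_force: 30.0
```

Call:
servo_tool --pt "0 0 -0.05" --pt "0 0 -0.1" --pt "0 0 -0.15" --pt "0 0 -0.15" --pt "0 0 -0.15" --pt "0 0 0" --pt "0 0 0" --pt "0 0 0" --spin '[0, 0, 0, 0, 0, 0, 0, 0]'

```text
time: 19.6
tool_pos: [666.5, 68.5, 138.4]
tcp_rot: [3.141, -0.003, -3.101]
contact_force: [-0.5, 0.1, -2.3]
grip_width: 31.5
finger_force: 30.0
```

```bash
python3 go.py 442.6 -260.5 100 -0.28;
```

```text
pos [666.5  68.5 138.4] rot [ 3.141e+00 -3.000e-03 -3.101e+00] t 19.6 grip 31.5
shift [ 0.621 -1.89   0.192] spin 0.204 q6 -1.62
```

Call:
servo_tool --pt "0 0 0" --pt "0 0 0" --pt "0.089 -0.27 0" --pt "0.089 -0.27 0" --pt "0.089 -0.27 0" --pt "0.089 -0.27 0" --pt "0.089 -0.27 0" --pt "0.089 -0.27 0" --spin '[0.11, 0.094, 0, 0, 0, 0, 0, 0]'

```text
time: 20.6
tool_pos: [473.7, -214.4, 139.5]
tcp_rot: [3.141, -0.001, 2.861]
contact_force: [0.9, -1.3, -1.1]
grip_width: 31.9
finger_force: 30.0
```

Call:
servo_tool --pt "0.089 -0.27 0" --pt "0 0 0.1" --pt "0 0 0.1" --pt "0 0 0.05" --pt "0 0 0" --pt "0 0 0" --pt "0 0 0" --pt "0 0 0" --spin '[0, 0, 0, 0, 0, 0, 0, 0]'

```text
time: 21.6
tool_pos: [443.4, -260.3, 90.8]
tcp_rot: [-3.141, 0.001, 2.862]
contact_force: [0.0, 0.0, -1.5]
grip_width: 31.5
finger_force: 30.0
```

```bash
python3 go.py 442.6 -260.5 26 -0.28; python3 -c "
from h import *
c1=snap('wrist','w7.png')['frame'];c2=snap('scene','s7.png')['frame']
cv2.imwrite('pics/m7.png',np.hstack([cv2.resize(c1,(400,300)),cv2.resize(c2[150:270,120:280],(400,300))]))"
```

```text
pos [ 443.4 -260.3   90.8] rot [-3.141e+00  1.000e-03  2.862e+00] t 21.6 grip 31.5
shift [ 0.004 -0.002  0.324] spin -0.0 q6 -1.97
```

View pics/m7.png

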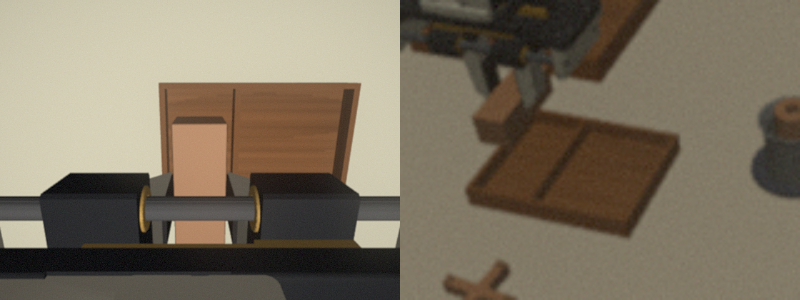

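The post is aligned with the narrow bay; its end is at (200,120) in the wrist panel and the bay spans columns 165–233. Lowering it.

Call:
servo_tool --pt "0.004 -0.002 0.1" --pt "0 0 0.1" --pt "0 0 0.06" --pt "0 0 0.03" --pt "0 0 0.015" --pt "0 0 0.01" --pt "0 0 0" --pt "0 0 0" --spin '[0, 0, 0, 0, 0, 0, 0, 0]'

```text
time: 22.7
tool_pos: [442.4, -260.5, 27.6]
tcp_rot: [-3.141, 0.001, 2.861]
contact_force: [-0.1, 0.2, -2.2]
grip_width: 31.6
finger_force: 30.0
```

Call:
servo_tool --pt "0 0 0.005" --pt "0 0 0.004" --pt "0 0 0" --pt "0 0 0" --pt "0 0 0" --pt "0 0 0" --pt "0 0 0" --pt "0 0 0" --spin '[0, 0, 0, 0, 0, 0, 0, 0]'

```text
time: 23.7
tool_pos: [442.3, -260.4, 25.5]
tcp_rot: [3.142, 0.0, 2.861]
contact_force: [-0.7, 0.4, -2.4]
grip_width: 31.9
finger_force: 30.0
```

Call:
servo_tool --pt "0 0 0" --pt "0 0 0" --pt "0 0 0" --pt "0 0 0" --pt "0 0 -0.05" --pt "0 0 -0.1" --pt "0 0 -0.2" --pt "0 0 -0.2" --spin '[0, 0, 0, 0, 0, 0, 0, 0]' --hand 0.2

```text
time: 24.7
tool_pos: [442.1, -260.4, 137.2]
tcp_rot: [3.142, 0.0, 2.861]
contact_force: [0.5, -0.3, -0.3]
grip_width: 54.8
finger_force: 0.0
```

```bash
python3 go.py 562 -407.4 100 1.289; python3 - <<'E'
from fit import *
for n in ['top','scene']:
    snap(n,n+'8.png'); c=load(n+'8'); c={k:c[k] for k in c.files}; b=masks(c['F'])['buff']
    print(fit(c,'stilt',556,-426,1.29,b,R=45))
c1=load('top8')['F'];c2=load('scene8')['F']
cv2.imwrite('pics/m8.png',np.hstack([cv2.resize(c1[150:270,290:450],(400,300)),cv2.resize(c2[150:270,120:280],(400,300))]))
E
```

```text
pos [ 442.1 -260.4  137.2] rot [3.142 0.    2.861] t 24.7 grip 54.8
shift [ 0.54  -0.78   0.186] spin -0.999 q6 -1.97
(np.float64(562.7), np.float64(-406.7), np.float64(1.188), np.float64(197.5))
(np.float64(555.6), np.float64(-426.9), np.float64(1.319), np.float64(0.244))
```

View pics/m8.png

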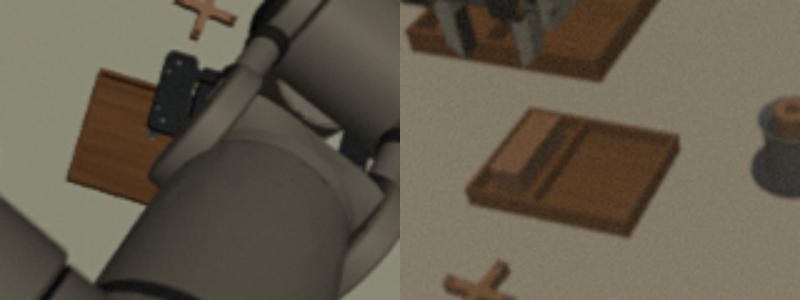

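The post lies flat in the narrow bay at (525,145). For the stilt the wrist has to turn the other way (+1.0), because of the last joint's range.

Call:
servo_tool --pt "0 0 0" --pt "0 0 0" --pt "0 0 0" --pt "0 0 0" --pt "0 0 0" --pt "0 0 0" --pt "0 0 0" --pt "0 0 0" --spin '[0.112, 0.112, 0.112, 0.112, 0.112, 0.112, 0.112, 0.112]'

```text
time: 25.8
tool_pos: [442.0, -260.2, 135.3]
tcp_rot: [-3.141, -0.0, 1.448]
contact_force: [0.1, -0.1, -0.5]
grip_width: 55.2
finger_force: 0.0
```

Call:
servo_tool --pt "0 0 0" --pt "-0.135 0.195 0" --pt "-0.135 0.195 0" --pt "-0.135 0.195 0.05" --pt "-0.135 0.195 0.1" --pt "0 0 0.05" --pt "0 0 0" --pt "0 0 0" --spin '[0.104, 0, 0, 0, 0, 0, 0, 0]'

```text
time: 26.8
tool_pos: [562.2, -406.7, 96.6]
tcp_rot: [3.141, 0.0, 1.291]
contact_force: [-0.1, 0.4, 0.2]
grip_width: 55.2
finger_force: 0.0
```

```bash
python3 go.py 561.6 -407.4 9 1.3; python3 - <<'E'
from fit import *
snap('wrist','w9.png'); c=load('w9'); c={k:c[k] for k in c.files}; b=masks(c['F'])['buff']; 
print(w2px(c,[555.5,-427,0]),w2px(c,[562,-407,14]))
print(fit(c,'stilt',556,-426.5,1.3,b,R=200))
E
```

```text
pos [ 562.2 -406.7   96.6] rot [3.141 0.    1.291] t 26.8 grip 55.2
shift [-0.004 -0.002  0.438] spin -0.006 q6 -0.46
[278.38630775 237.2196    ] [279.34382496 214.73303311]
(np.float64(555.7), np.float64(-426.0), np.float64(1.301), np.float64(0.192))
```

View pics/w9.png

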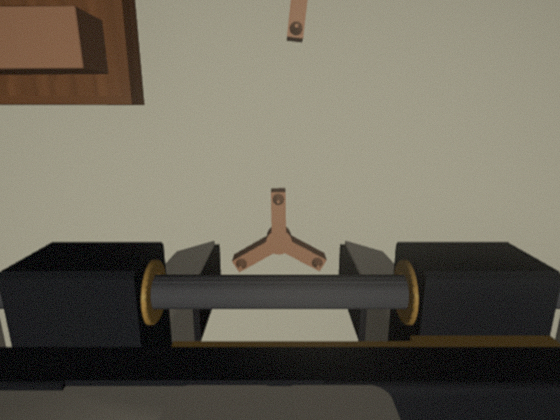

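The stilt has three arms; its hub is at (279,240) and its forward arm tip at (279,195), between the fingers. I'll grip that arm 20 mm out from the hub.

Call:
servo_tool --pt "-0.002 -0.005 0.12" --pt "0 0 0.12" --pt "0 0 0.1" --pt "0 0 0.06" --pt "0 0 0.03" --pt "0 0 0.02" --pt "0 0 0" --pt "0 0 0" --spin '[0, 0, 0, 0, 0, 0, 0, 0]'

```text
time: 27.85
tool_pos: [561.5, -407.7, 6.1]
tcp_rot: [3.141, 0.0, 1.291]
contact_force: [-0.6, 0.2, 0.4]
grip_width: 55.1
finger_force: 0.0
```

Call:
servo_tool --pt "0 0 0" --pt "0 0 0" --pt "0 0 0" --pt "0 0 0" --pt "0 0 0" --pt "0 0 0" --pt "0 0 0" --pt "0 0 0" --spin '[0, 0, 0, 0, 0, 0, 0, 0]' --hand -1

```text
time: 28.85
tool_pos: [561.2, -407.5, 5.5]
tcp_rot: [-3.142, -0.0, 1.291]
contact_force: [-0.5, -0.5, -0.5]
grip_width: 9.4
finger_force: 30.0
```

Call:
servo_tool --pt "0 0 -0.05" --pt "0 0 -0.1" --pt "0 0 -0.15" --pt "0 0 -0.15" --pt "0 0 -0.1" --pt "0 0 0" --pt "0 0 0" --pt "0 0 0" --spin '[0, 0, 0, 0, 0, 0, 0, 0]'

```text
time: 29.85
tool_pos: [560.8, -407.1, 114.3]
tcp_rot: [-3.14, -0.001, 1.291]
contact_force: [0.8, 0.3, 0.4]
grip_width: 9.4
finger_force: 30.0
```

```bash
python3 go.py 471 -161.5 110
```

```text
pos [ 560.8 -407.1  114.3] rot [-3.140e+00 -1.000e-03  1.291e+00] t 29.85 grip 9.4
shift [ 1.056 -0.771  0.021] spin 0.0 q6 -0.46
```

Call:
servo_tool --pt "0.151 -0.11 0" --pt "0.151 -0.11 0" --pt "0.151 -0.11 0" --pt "0.151 -0.11 0" --pt "0.151 -0.11 0" --pt "0.151 -0.11 0" --pt "0.15 -0.11 0" --pt "0 0 0" --spin '[0, 0, 0, 0, 0, 0, 0, 0]'

```text
time: 30.85
tool_pos: [470.4, -159.7, 115.0]
tcp_rot: [-3.139, -0.001, 1.293]
contact_force: [0.5, -0.1, -0.4]
grip_width: 9.8
finger_force: 30.0
```

Call:
servo_tool --pt "0 0 0.1" --pt "0 0 0.1" --pt "0 0 0.1" --pt "0 0 0.05" --pt "0 0 0" --pt "0 0 0" --pt "0 0 0" --pt "0 0 0" --spin '[0, 0, 0, 0, 0, 0, 0, 0]'

```text
time: 31.85
tool_pos: [471.9, -162.0, 46.0]
tcp_rot: [3.141, 0.0, 1.291]
contact_force: [0.4, 0.6, 0.1]
grip_width: 9.7
finger_force: 30.0
```

```bash
python3 go.py 471 -161.5 11; python3 -c "
from h import *
c1=snap('wrist','w10.png')['frame'];c2=snap('scene','s10.png')['frame']
cv2.imwrite('pics/m10.png',np.hstack([cv2.resize(c1,(400,300)),cv2.resize(c2[150:270,120:280],(400,300))]))"
```

```text
pos [ 471.9 -162.    46. ] rot [3.141 0.    1.291] t 31.85 grip 9.7
shift [ 0.001 -0.005  0.175] spin 0.0 q6 -0.2
```

View pics/m10.png

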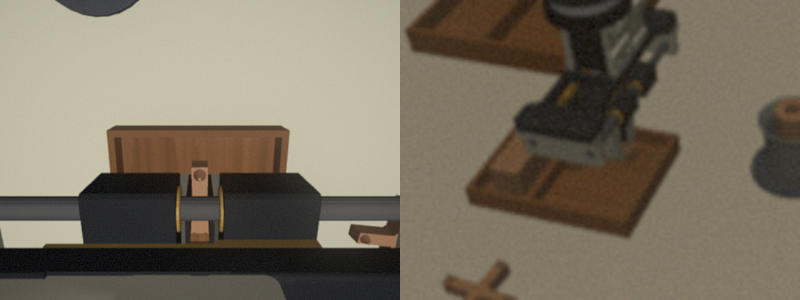

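The stilt is level above the wide bay, with its arm tip at (200,170) in the wrist panel. Lowering it and releasing.

Call:
servo_tool --pt "0 -0.005 0.06" --pt "0 0 0.05" --pt "0 0 0.03" --pt "0 0 0.02" --pt "0 0 0.01" --pt "0 0 0.005" --pt "0 0 0" --pt "0 0 0" --spin '[0, 0, 0, 0, 0, 0, 0, 0]'

```text
time: 32.95
tool_pos: [470.8, -161.7, 10.7]
tcp_rot: [3.141, 0.0, 1.291]
contact_force: [0.5, 0.4, -0.5]
grip_width: 9.4
finger_force: 30.0
```

Call:
servo_tool --pt "0 0 0" --pt "0 0 0" --pt "0 0 0" --pt "0 0 0" --pt "0 0 0" --pt "0 0 0" --pt "0 0 0" --pt "0 0 0" --spin '[0, 0, 0, 0, 0, 0, 0, 0]' --hand -0.1

```text
time: 33.95
tool_pos: [470.7, -161.6, 10.5]
tcp_rot: [-3.142, -0.0, 1.291]
contact_force: [0.1, 0.2, 0.0]
grip_width: 41.4
finger_force: 0.0
```

Call:
servo_tool --pt "0 0 -0.05" --pt "0 0 -0.1" --pt "0 0 -0.2" --pt "0 0 -0.25" --pt "0 0.28 0" --pt "0 0.28 0" --pt "0 0.28 0" --pt "0 0 0" --spin '[0, 0, 0, 0, 0, 0, 0, 0]'

```text
time: 34.95
tool_pos: [634.5, -208.9, 129.6]
tcp_rot: [3.141, -0.0, 1.291]
contact_force: [-1.2, -0.8, 0.0]
grip_width: 41.2
finger_force: 0.0
```

```bash
python3 - <<'E'
from fit import *
a=-.28; R=np.array([[np.cos(a),np.sin(a)],[-np.sin(a),np.cos(a)]])
for n in ['scene']:
    snap(n,n+'11.png'); c=load(n+'11'); c={k:c[k] for k in c.files}; b=masks(c['F'])['buff']
    for k,v in dict(half=(649,264,-2.1),cross=(616,-268.5,-.39)).items(): print(n,k,fit(c,k,*v,b,R=45))
c1=load('scene11')['F']; t=snap('top','top11.png')['frame']
cv2.imwrite('pics/m11.png',np.hstack([cv2.resize(c1[150:270,120:280],(400,300),interpolation=cv2.INTER_CUBIC),cv2.resize(t[100:280,140:380],(400,300))]))
E
```

```text
scene half (np.float64(647.6), np.float64(264.8), np.float64(-2.084), np.float64(0.111))
scene cross (np.float64(614.9), np.float64(-269.1), np.float64(-0.388), np.float64(0.223))
```

View pics/m11.png

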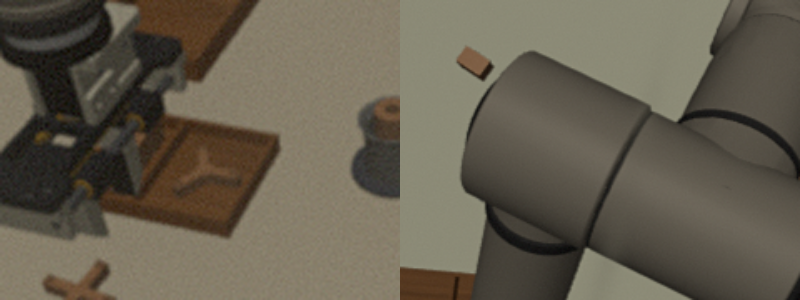

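The stilt lies flat in the wide bay, with its centre at (208,175) in the scene panel. The half post and four-armed stilt haven't moved. The spacers are standing in the tube, the post is in its bay, and the robot touches nothing, so I'm handing in.

```bash
python3 -c "
from plant import workorder
print(workorder.close_job())"
```

```text
the job is handed in; nothing more can be done
None
```

I handed the job in at about 35 s: both spacers are stacked in the tube, the long post is in the narrow bay and the three-armed stilt is in the wide bay; the half post and four-armed stilt measured as unmoved, I never went near the jar, and the hand-in returned no verdict.

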